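# Post two rejected vials through the sprung flap of the reject bin

## Robot

A 6-joint arm with a two-finger parallel gripper is mounted at the origin on the work surface; the furniture and walls round the work are solid. World frame = base frame: x ahead of the robot, y to its left, z up, the work surface at z = 0. Lengths are in m, angles in degrees, forces in N, time in s.
With the tool pointing down it reaches from about 0.275 to 0.85 m from the base axis. Payload 5.2 kg.
Tool frame: the origin (TCP) lies midway between the tips of the shut fingers; the grasp point (between the pads) lies 19 mm behind it; z points along the fingers, y is the line along which they close (so a half turn about z gives the same grasp; the last joint's range is limited). The gripper opens to 85 mm and grips with 20 to 120 N. Pads are 22 mm wide; open, the fingers measure 114 mm over their backs; the gripper's body (76 mm by 85 mm) begins 54 mm behind the grasp point. The pads swing forward as they close: fully open they stand 13 mm farther back than shut.
Start: joints at [63.667, 14.817, 87.949, -0, 77.235, -11.62], TCP at [0.14, 0.532, 0.231] pointing down, gripper open.
Joint ranges: [-179.93, 179.93], [-52.35, 119.4], [10.71, 147.94], [-69.91, 249.91], [12.55, 155.21], [-178.61, 178.61]. Speed limits (degrees/s): [147.25, 147.25, 180, 180, 180, 180].

## Interface

Orientations are given as a 3x3 rotation matrix whose columns are the frame's x, y, z axes.
In Python, from bench import sensors, viewer, manip, models gives the robot as it stands.
- The arm moves only by the tool step_arm, never from a script. Its argument "targets" is a list of rows, each an object of numbers: "rx", "ry", "rz": the turn, a rotation vector about the world's x, y, z in units of 0.15 rad (1.0 is 0.15 rad); "x", "y", "z": the shift along the world's x, y, z in units of 25 mm (1.0 is 25 mm); "jaw": the opening, from -1 (shut) to 1 (fully open), so that 0 is half open. In form: [{"rx": .., "ry": .., "rz": .., "x": .., "y": .., "z": .., "jaw": ..}, ...]. A call has 1 to 5 rows; each row shifts and turns the commanded pose from where the row before left it; what a row does not reach is not made up. A row lasts 1/8 s, in which the tool goes at most 62.5 mm and 10.7 degrees, less where a joint would pass 70% of its speed; a pose out of reach is approached as far as the arm can. A call with a number of a shift or a turn outside -1 to 1 is refused whole. A call with a gripper value outside its range is refused whole. The fingers move at their own pace and stop on an object; "force" is the grip in N (left out, the last holds). Time passes only in rows, so rows that do not move let the fingers close. It gives the time, the measured TCP pose, the force, the opening and the grip force at its end, in the units of the state.
- sensors.get_obs(): the state, without advancing time (a new reading comes with each control period).
- viewer.capture(name): name is "scene" or "top"; returns a dict with "img" (480x640x3 uint8, red, green, blue), "intrinsics" (3x3 intrinsics, pixels), "view" (4x4, takes a point from world to camera coordinates). Camera axes: x right, y up, looking along -z (the intrinsics and any distortion apply to the point x, -y, -z); pixel columns grow to the right and rows downward; lengths in m; the calibration is good to about 2 mm. A picture is of the moment at which its call begins. There is no depth.
- manip.finish_job(): hands the job in; it is judged then, once.
Trained networks look in a picture, given as the dict that the camera call returned (one of the last four; its "shot" number tells which), for a name from the list of things; names that differ only in an ending like _2 or _b are one class to them, and where a whole thing is asked for, a point or a joint stands for the part that bears it (a point fixed in the world has none). Each returns a list of dicts, best first, with "confidence" (0 to 1); they miss things now and then, are a little off and sometimes report something else, mostly with a low value. They report only what shows in the picture. A call takes as long as a camera call.
- models.cut_out(picture, target): "mask" (480x640 bool, what is visible of it) and "uv" ([column, row] in pixels, amid what is visible of it).
The state is a dict: "clock": time; "joints": joint angles; "dq": joint speeds; "effort": joint torques, N m; "eef_pos": TCP position; "tcp_rot": TCP orientation; "ft_force": force on the tool from outside, world axes, zero at the start; "ft_torque": the same for the moment, N m; "width": opening from 0.0 (shut) to 1.0 (fully open); "finger_force": force on a finger pad.
Only numpy, scipy, OpenCV 4.12 (cv2) and the standard library are available. Lean on these libraries where they do the work, as an engineer would, in place of code of your own. Each camera call takes 0.05 s, during which the arm holds its last target. There are 200 camera calls.

## Task

Two rejected white vials must go into the grey reject bin. Post them one at a time, foot first through its mouth: push the yellow sprung flap in, go on until you feel the vial's foot press lightly on the sprung tray hidden inside (it must not bottom out), and only then let go, with the fingers still holding the flap open, so that the vial is not dropped from a height and stays inside. At the end the flap must have sprung shut, and the amber bottle must still stand where it was.

Things in the scene. Friction and masses are not known exactly. Their poses are not given: they have to be found in the camera images.
- vial_1: First reject: plain white vial with white ribbed cap, standing upright. 85 mm tall: body 27 mm in diameter up to 68 mm, then the cap, 19.6 mm in diameter. 30 g. Origin at the centre of its foot, z up along the vial. Grip it high, with only the top 25 to 30 mm between the fingers: what they cover must enter the mouth with them.
- vial_2: Second reject, the same as vial_1. The two vials and the amber bottle stand behind the microscope, in any order, about 100 mm apart in a row along the world y axis.
- amber_bottle: Good bottle that stays: amber glass with black cap, 70 mm tall, 30 mm in diameter, standing upright beside the vials. Origin at the centre of its foot.
- reject_bin: Grey sheet-metal bin fixed to the bench, 170 mm deep (x), 164 mm wide (y), 4 mm walls. Origin at the centre of its underside; -x is its front, turned roughly to the robot; z up. From its 108 mm high front edge the top slopes up away from the front at 24 degrees to 159 mm, then runs level to the back. The mouth is in the slope. A 310 mm tall microscope stands right of it, before the vials.
- mouth (a point): Centre of the mouth in the plane of the bin's sloping face; in the bin's frame x = -13, y = 0, z = 140 mm; axes as the bin's. The mouth is 131 mm wide (along the bin's y) and 70 mm long up the slope. The way in, square to the sloping face, is the bin's direction (0.407, 0, -0.914): forward and down, 24 degrees from vertical.
- flap (a joint): Yellow flap filling the mouth, 127 mm wide, 67 mm long, 3 mm thick. Hinged along the mouth's upper (far) edge, it swings inward and down. rad: 0 = shut, 1.36 = stop. A spring shuts it with 1.5 to 3 N at its free edge; it presses a vial against the mouth's lower (near) edge unless the fingers hold it open.
- tray (a joint): How far the hidden tray is pressed down, m: 0 at rest, 0.007 bottomed out. Yields from about 2 N, then 0.7 N per mm. It spans the bin, sloping down 14 degrees to -y, where vials mostly roll off, and 10 degrees to the back. Its depth cannot be seen and differs each time: entering square through the mouth's middle, a vial's foot centre meets it 95 to 111 mm beyond the mouth's plane.

How it is judged:
By the outcome, as a careful person would: the job done as asked, in the order asked, and still so for the second after the job is handed in, with the robot touching nothing.
It also fails if it takes over 72 s, if anything falls off the work surface, if the arm or the gripper's body presses on something with over 40 N, if the wrist force passes 120 N, or if a joint passes its speed limit or range.

## Working session

There is one attempt and no reset: what is moved stays moved. The work goes in short steps, Python scripts to look and compute and a tool call to move; the robot and the scene stay as the last step left them, time stands still between calls to the robot, and variables do not carry over. Pictures are saved under pics/ and viewed, at most 10 in all, crops included, and the job is handed in when it is done.

Besides the shell and the picture viewer there is one more tool, called after ">>>" as name([rows], argument=value, ...), one row to a line, values as JSON. step_arm: Moves the arm, as the interface text tells. Shifts and turns lie within -1 to 1; 1 stands for 25 mm of shift or 0.15 rad of turn. Its arguments: {"type":"object","properties":{"targets":{"type":"array"},"force":{"type":"number"}},"required":["targets"]}

```bash
mkdir -p pics; ls; cat > h.py <<'E'
import numpy as np, cv2
from bench import sensors, viewer, manip, models
def ray(P,uv):
    K=np.array(P["intrinsics"]);V=np.array(P["view"]);R=V[:3,:3];t=V[:3,3]
    d=np.linalg.inv(K)@[uv[0],uv[1],1]; d=R.T@(d*[1,-1,-1]); return -R.T@t, d/np.linalg.norm(d)
def proj(P,X):
    K=np.array(P["intrinsics"]);V=np.array(P["view"]);c=(V[:3,:3]@np.array(X).T).T+V[:3,3]
    p=(K@(c*[1,-1,-1]).T).T; return p[:,:2]/p[:,2:]
def atz(P,uv,z):
    o,d=ray(P,uv); return o+d*(z-o[2])/d[2]
E
python3 - <<'E'
from h import *
o=sensors.get_obs(); print({k:np.round(v,3).tolist() for k,v in o.items()})
for n in ["scene","top"]:
    P=viewer.capture(n); print(n,[k for k in P],np.round(ray(P,[320,240]),3).tolist(),np.round(P["intrinsics"],1).tolist())
    im=P["img"][:,:,::-1].copy()
    for t in ["vial_1","amber_bottle","reject_bin","flap"]:
        for r in models.cut_out(P,t):
            m=r["mask"];ys,xs=np.where(m); print(t,round(r["confidence"],2),np.round(r["uv"]),xs.min(),xs.max(),ys.min(),ys.max(),m.sum())
    cv2.imwrite(f"pics/{n}0.png",im)
E
```

```text
pics
{'clock': 0.0, 'joints': [63.64, 14.848, 87.958, -0.043, 77.178, -11.61], 'dq': [-0.138, 0.018, -0.176, 0.011, 0.04, 0.13], 'effort': [1.11, -44.22, -27.937, 0.457, 0.575, -0.094], 'eef_pos': [0.14, 0.532, 0.231], 'tcp_rot': [[-0.967, 0.254, 0.001], [0.254, 0.967, -0.0], [-0.001, 0.0, -1.0]], 'ft_force': [0.533, -0.767, -0.348], 'ft_torque': [-0.045, 0.033, -0.013], 'finger_force': 1.121, 'width': 1.003}
scene ['img', 'intrinsics', 'view', 'shot'] [[0.544, -0.775, 0.729], [-0.039, 0.802, -0.596]] [[537.4, 0.0, 316.0], [0.0, 537.4, 242.6], [0.0, 0.0, 1.0]]
vial_1 0.86 [346. 271.] 339 352 251 289 424
vial_1 0.63 [346. 347.] 337 352 324 368 617
amber_bottle 0.31 [333. 197.] 283 376 146 257 7588
reject_bin 0.98 [329. 199.] 283 375 146 258 7481
flap 0.65 [321. 177.] 294 344 158 200 1227
top ['img', 'intrinsics', 'view', 'shot'] [[0.421, 0.048, 1.185], [0.064, 0.004, -0.998]] [[583.5, 0.0, 319.9], [0.0, 583.5, 239.6], [0.0, 0.0, 1.0]]
vial_1 0.73 [320. 210.] 315 327 202 217 169
vial_1 0.71 [420. 209.] 413 430 204 218 197
amber_bottle 0.74 [371. 223.] 364 379 215 230 198
reject_bin 0.93 [210. 226.] 143 276 165 292 9662
flap 0.85 [210. 233.] 172 250 202 268 2663
```

View pics/scene0.png

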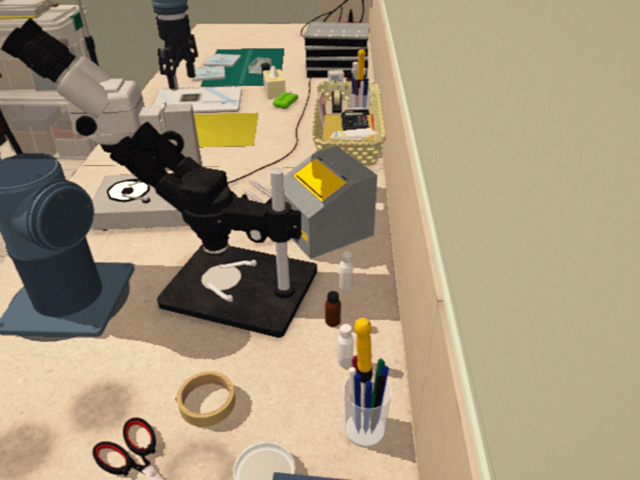

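View pics/top0.png

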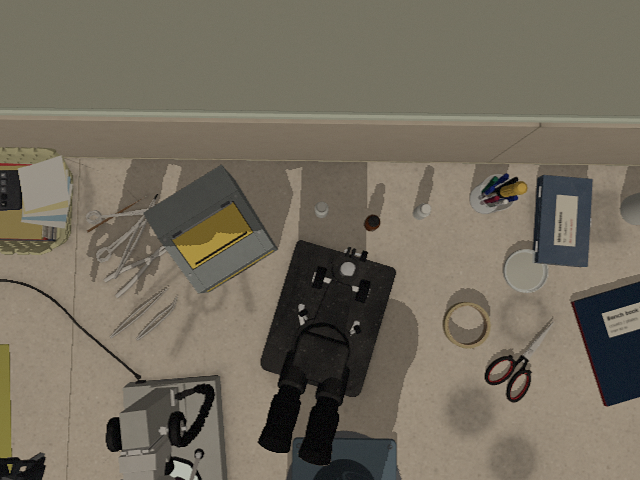

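```bash
cat >> h.py <<'E'
def tri(P1,u1,P2,u2):
    a,d=ray(P1,u1);b,e=ray(P2,u2)
    s=np.linalg.lstsq(np.stack([d,-e],1),b-a,rcond=None)[0]; p,q=a+s[0]*d,b+s[1]*e
    return (p+q)/2, np.linalg.norm(p-q)
E
python3 - <<'E'
from h import *
S=viewer.capture("scene");T=viewer.capture("top");r=lambda x:np.round(x,3).tolist()
def get(P,t):
    return [(R["confidence"],R["mask"]) for R in models.cut_out(P,t)]
def cen(m): ys,xs=np.where(m); return [xs.mean(),ys.mean()]
# vials: pair mask centroids
for t in ["vial_1","amber_bottle"]:
    for c,m in get(T,t):
        print(t,"top",round(c,2),r(cen(m)), "at z.05",r(atz(T,cen(m),.05)))
        for c2,m2 in get(S,t): print("   ",round(c2,2),[r(v) for v in tri(T,cen(m),S,cen(m2))])
print("amber manual", [r(v) for v in tri(T,[372,223],S,[333,309])])
# column top
print("column cap", [r(v) for v in tri(T,[348,268],S,[278,173])], "column base", r(atz(S,[285,291],.02)))
print("eyepieces", [r(v) for v in tri(T,[273,445],S,[22,40])])
print("wall base",r(atz(T,[320,160],0)),"wall top guess",r(atz(T,[320,112],.34)), "scene wall", r(atz(S,[395,260],0)))
# flap quad
for P,n in((T,"T"),(S,"S")):
    m=get(P,"flap")[0][1].astype(np.uint8)
    print(n,cv2.minAreaRect(cv2.findNonZero(m)),r(cen(m)))
    m=get(P,"reject_bin")[0][1].astype(np.uint8)
    c=max(cv2.findContours(m,0,2)[0],key=cv2.contourArea)
    print(cv2.approxPolyDP(c,5,True)[:,0].tolist())
im=T["img"][150:310,130:440,::-1]; im=cv2.resize(im,None,fx=2.5,fy=2.5,interpolation=2)
im2=cv2.resize(S["img"][130:380,150:400,::-1],None,fx=2.3,fy=2.3,interpolation=2)
cv2.imwrite("pics/tc.png",im);cv2.imwrite("pics/sc.png",im2)
E
```

```text
vial_1 top 0.73 [420.882, 210.925] at z.05 [0.553, -0.144, 0.05]
    0.83 [[0.554, -0.146, 0.037], 0.001]
    0.6 [[0.545, -0.121, 0.182], 0.014]
vial_1 top 0.51 [320.628, 209.365] at z.05 [0.554, 0.052, 0.05]
    0.83 [[0.568, 0.051, -0.178], 0.024]
    0.6 [[0.554, 0.052, 0.039], 0.001]
amber_bottle top 0.6 [372.177, 222.204] at z.05 [0.53, -0.049, 0.05]
    0.8 [[0.531, -0.051, 0.031], 0.002]
amber manual [[0.531, -0.05, 0.031], 0.002]
column cap [[0.437, 0.008, 0.285], 0.002] column base [0.436, 0.009, 0.02]
eyepieces [[0.141, 0.064, 0.479], 0.175]
wall base [0.661, 0.055, 0.0] wall top guess [0.664, 0.054, 0.34] scene wall [0.662, 0.138, 0.0]
T ((211.38560485839844, 234.84446716308594), (37.79861068725586, 70.51809692382812), 57.03059387207031) [211.321, 234.9]
[[221, 166], [143, 213], [197, 292], [210, 291], [276, 249]]
S ((319.0429992675781, 178.40269470214844), (43.11832046508789, 31.884687423706055), 42.27368927001953) [318.859, 178.772]
[[337, 146], [315, 152], [283, 178], [285, 199], [301, 211], [303, 233], [294, 241], [309, 257], [373, 233], [375, 175]]
```

View pics/tc.png

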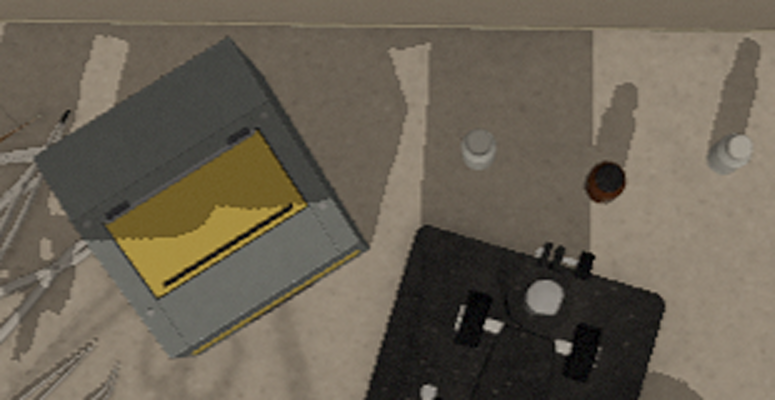

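View pics/sc.png

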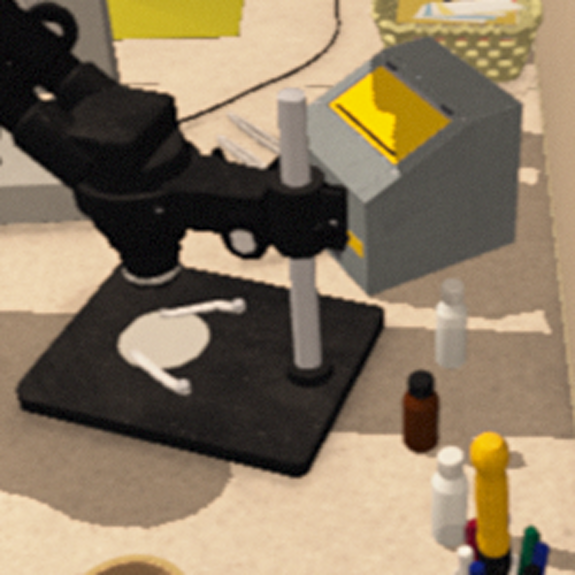

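>>> step_arm([
  {"z":1,"x":0.5,"y":-0.5},
  {"z":1,"x":1,"y":-0.5},
  {"z":1,"x":1,"y":-0.5},
  {"z":1,"x":1,"y":-0.5},
  {"z":0.5,"x":1,"y":-0.5},
])

```text
schema error: expected keys rx, ry, rz, x, y, z, jaw
```

```bash
cat > st.py <<'E'
from h import *
import json
o=sensors.get_obs()
open("log.jsonl","a").write(json.dumps([np.array(o["joints"]).tolist(),np.array(o["eef_pos"]).tolist(),np.array(o["tcp_rot"]).tolist()])+"\n")
if __name__=="__main__": print(np.round(o["joints"],2).tolist(),np.round(o["eef_pos"],4).tolist(),np.round(o["tcp_rot"],3).tolist(),np.round(o["ft_force"],1).tolist(),o["width"])
E
python3 st.py
python3 - <<'E'
from h import *
from scipy.optimize import least_squares
T=viewer.capture("top");S=viewer.capture("scene")
tc=np.array([[257,129],[105,222],[157,298],[307,206],[368,248],[180,356],[228,38],[36,157]])/2.5+[130,150]
s=[[337,146]]
B=np.array([[19,-65.5,154.2],[19,65.5,154.2],[-45,65.5,125.8],[-45,-65.5,125.8],[-85,-82,108],[-85,82,108],[85,-82,159],[85,82,159]])/1000
sc=np.array([[521,103],[420,40],[372,194],[378,66],[330,104],[397,163],[447,124]])/2.3+[150,130]
SB=np.array([[85,-82,159],[85,82,159],[-85,-82,108],[19,65.5,154.2],[-45,65.5,125.8],[-45,-65.5,125.8],[19,-65.5,154.2]])/1000
def W(p,X): c,s=np.cos(p[2]),np.sin(p[2]); return X@np.array([[c,s,0],[-s,c,0],[0,0,1]])+[p[0],p[1],p[3]]
f=lambda p:np.r_[(proj(T,W(p,B))-tc).ravel(),(proj(S,W(p,SB))-sc).ravel()]
q=least_squares(f,[.52,.26,.55,0],loss="soft_l1"); p=q.x; print("bin",np.round(p,4),np.degrees(p[2]),np.round(q.fun,1).tolist())
print("mouth",W(p,np.array([[-.013,0,.14]])))
print("vial1 cap",tri(T,[321.6,207.2],S,[346.5,255.2]),"vial2 cap",tri(T,[426,209.2],S,[346,328.7]))
for v in [(.554,.052),(.554,-.146)]: print(proj(T,np.array([[*v,0.],[*v,.085]])),proj(S,np.array([[*v,0.],[*v,.085]])))
E
```

```text
[63.65, 14.83, 87.95, -0.03, 77.21, -11.62] [0.14, 0.532, 0.2312] [[-0.967, 0.254, 0.001], [0.254, 0.967, -0.0], [-0.001, 0.0, -1.0]] [4.6, 1.3, -4.5] 1.0038373490998318
bin [ 0.5033  0.2509  0.5813 -0.003 ] 33.30776272019236 [1.0, -1.0, -0.8, 1.2, 0.8, 1.4, 1.8, -0.3, -2.5, -3.0, -2.5, 1.5, 0.5, -0.9, -1.3, 0.6, 0.8, 0.8, 3.4, -1.6, -3.1, 4.9, 1.0, -1.1, -2.4, 0.8, -1.5, 1.8, 2.7, -1.3]
mouth [[0.49241253 0.24373965 0.13697096]]
vial1 cap (array([0.55494755, 0.05000436, 0.07996844]), np.float64(0.0013824910500650888)) vial2 cap (array([ 0.55411201, -0.14837457,  0.08141262]), np.float64(0.0018853159292899354))
[[320.59367006 212.01848548]
 [320.51581167 206.9981538 ]] [[344.92387267 285.39500526]
 [345.71286629 252.57220733]]
[[417.67657709 213.43735884]
 [425.04988279 208.52237201]] [[344.50481857 360.54198569]
 [345.4101779  326.19079018]]
```

>>> step_arm([
  {"rx":0,"ry":0,"rz":0,"jaw":1,"z":1,"x":0.5,"y":-0.5},
  {"rx":0,"ry":0,"rz":0,"jaw":1,"z":1,"x":1,"y":-0.5},
  {"rx":0,"ry":0,"rz":0,"jaw":1,"z":1,"x":1,"y":-0.5},
  {"rx":0,"ry":0,"rz":0,"jaw":1,"z":1,"x":1,"y":-0.5},
  {"rx":0,"ry":0,"rz":0,"jaw":1,"z":1,"x":1,"y":-0.5},
])

```text
clock: 1.78
eef_pos: [0.2509, 0.4689, 0.3572]
tcp_rot: [[-0.968, 0.252, -0.003], [0.252, 0.968, -0.0], [0.003, -0.001, -1.0]]
ft_force: [-1.9, -0.6, -1.0]
width: 1.0
finger_force: 0.0
```

```bash
python3 st.py
```

```text
[49.73, 9.93, 76.92, 0.13, 93.27, -25.65] [0.2509, 0.4689, 0.3572] [[-0.968, 0.252, -0.003], [0.252, 0.968, -0.0], [0.003, -0.001, -1.0]] [-1.9, -0.6, -1.0] 1.0000559818520476
```

>>> step_arm([
  {"rx":0,"ry":0,"rz":0,"jaw":1,"z":0,"x":1,"y":-0.8},
  {"rx":0,"ry":0,"rz":0,"jaw":1,"z":0,"x":1,"y":-0.8},
  {"rx":0,"ry":0,"rz":0,"jaw":1,"z":0,"x":1,"y":-1},
  {"rx":0,"ry":0,"rz":0,"jaw":1,"z":0,"x":1,"y":-1},
  {"rx":0,"ry":0,"rz":0,"jaw":1,"z":0,"x":1,"y":-1},
])

```text
clock: 2.4
eef_pos: [0.376, 0.3542, 0.3564]
tcp_rot: [[-0.968, 0.252, -0.003], [0.252, 0.968, 0.001], [0.003, 0.0, -1.0]]
ft_force: [-1.5, -0.5, -0.8]
width: 1.004
finger_force: 0.0
```

```bash
python3 st.py; python3 - <<'E'
from h import *
L=[json.loads(l) for l in open("log.jsonl")] if 0 else None
import json
L=[json.loads(l) for l in open("log.jsonl")]
for q,p,R in L: print(np.round(q,2),np.round(p,3),round(np.hypot(p[0],p[1]),4), np.degrees(np.arctan2(p[1],p[0])))
A=[];b=[]
# r=a+L1 s2+L2 s23 ; z = k + L1 c2 + L2 c23, + forearm offset e perpendicular
for q,p,R in L:
    a2=np.radians(q[1]);a3=np.radians(q[1]+q[2]); 
    A+=[[np.sin(a2),np.sin(a3),1,0],[np.cos(a2),np.cos(a3),0,1]]; b+=[np.hypot(p[0],p[1]),p[2]]
x=np.linalg.lstsq(np.array(A),np.array(b),rcond=None); print(x)
E
```

```text
[30.81, 8.27, 79.02, 0.13, 92.83, -44.58] [0.376, 0.3542, 0.3564] [[-0.968, 0.252, -0.003], [0.252, 0.968, 0.001], [0.003, 0.0, -1.0]] [-1.5, -0.5, -0.8] 1.0036989038612998
[ 6.365e+01  1.483e+01  8.795e+01 -3.000e-02  7.721e+01 -1.162e+01] [0.14  0.532 0.231] 0.5501 75.25116925585493
[ 49.73   9.93  76.92   0.13  93.27 -25.65] [0.251 0.469 0.357] 0.5318 61.85038020696685
[ 30.81   8.27  79.02   0.13  92.83 -44.58] [0.376 0.354 0.356] 0.5166 43.2902145070378
(array([ 0.37863838,  0.43276167,  0.03181266, -0.03916202]), array([1.1428728e-05]), np.int32(4), array([2.53740321, 2.35223344, 0.15833057, 0.05928082]))
```

```bash
python3 - <<'E'
from h import *
import json
L=[json.loads(l) for l in open("log.jsonl")]
A=[];b=[]
for q,p,R in L:
    a2=np.radians(q[1]);a3=np.radians(q[1]+q[2]); r=np.sqrt(p[0]**2+p[1]**2-.1113**2)
    A+=[[np.sin(a2),np.sin(a3),1,0],[np.cos(a2),np.cos(a3),0,1]]; b+=[r,p[2]]
print(np.linalg.lstsq(np.array(A),np.array(b),rcond=None))
S=viewer.capture("scene");T=viewer.capture("top")
cv2.imwrite("pics/both.png",np.hstack([cv2.resize(S["img"][:,:420,::-1],(400,457)),cv2.resize(T["img"][:,100:500,::-1],(400,480))[:457]]))
E
```

```text
(array([ 0.38481065,  0.43230789,  0.01932293, -0.04523154]), array([1.22921355e-05]), np.int32(4), array([2.53740321, 2.35223344, 0.15833057, 0.05928082]))
```

View pics/both.png

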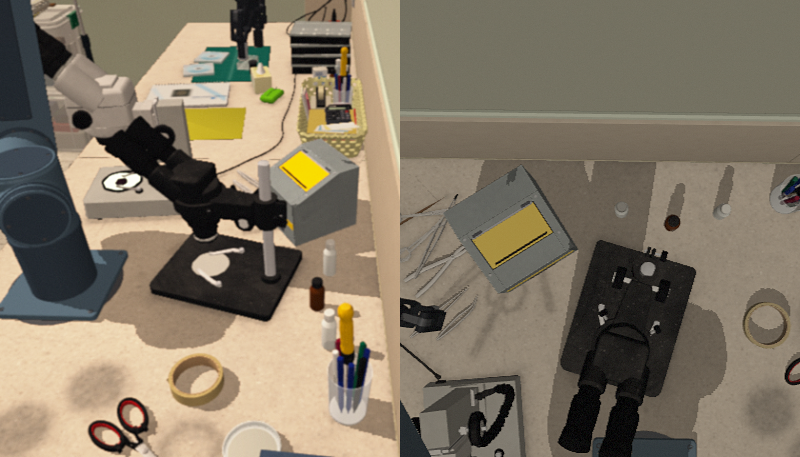

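>>> step_arm([
  {"rx":0.5,"ry":-0.8,"rz":0,"jaw":0.4,"z":0.5,"x":1,"y":-0.5},
  {"rx":0.5,"ry":-0.8,"rz":0,"jaw":0.4,"z":0.5,"x":1,"y":-0.5},
  {"rx":0.5,"ry":-0.8,"rz":0,"jaw":0.4,"z":0,"x":1,"y":-0.5},
  {"rx":0,"ry":0,"rz":0,"jaw":0.4,"z":0,"x":0,"y":-1},
  {"rx":0,"ry":0,"rz":0,"jaw":0.4,"z":0,"x":0,"y":-1},
])

```text
clock: 3.12
eef_pos: [0.45, 0.2677, 0.3812]
tcp_rot: [[-0.917, 0.198, 0.347], [0.285, 0.933, 0.221], [-0.28, 0.301, -0.911]]
ft_force: [-2.3, -1.3, -1.0]
width: 0.7
finger_force: 0.0
```

```bash
python3 st.py
```

```text
[13.04, -7.1, 95.45, 8.44, 68.81, -63.81] [0.45, 0.2677, 0.3812] [[-0.917, 0.198, 0.347], [0.285, 0.933, 0.221], [-0.28, 0.301, -0.911]] [-2.3, -1.3, -1.0] 0.7004250075952559
```

>>> step_arm([
  {"rx":-0.5,"ry":0.8,"rz":-0.6,"jaw":0.4,"z":0.5,"x":1,"y":-1},
  {"rx":-0.5,"ry":0.8,"rz":-0.6,"jaw":0.4,"z":0.5,"x":0.6,"y":-1},
  {"rx":-0.5,"ry":0.8,"rz":-0.5,"jaw":0.4,"z":0.5,"x":0.5,"y":-1},
  {"rx":0,"ry":0,"rz":0,"jaw":0.4,"z":0.5,"x":0.5,"y":-1},
  {"rx":0,"ry":0,"rz":0,"jaw":0.4,"z":0.5,"x":0.5,"y":-1},
])

```text
clock: 3.75
eef_pos: [0.5293, 0.1435, 0.4434]
tcp_rot: [[-0.877, 0.48, 0.018], [0.479, 0.876, -0.049], [-0.039, -0.034, -0.999]]
ft_force: [-1.9, -1.4, -0.5]
width: 0.697
finger_force: 0.0
```

```bash
python3 st.py; cat > fit.py <<'E'
import json
from h import *
from scipy.optimize import least_squares
from scipy.spatial.transform import Rotation as Ro
L=[json.loads(l) for l in open("log.jsonl")]
def fk(q,p):
    e,r0,L1,L2,o,h,d=p
    q=np.radians(q); Rz=Ro.from_euler("z",q[0]); Ry=lambda a:Ro.from_euler("y",a)
    sh=np.array([r0,e,h]); A=Ry(q[1]); el=sh+A.apply([0,0,L1]); B=Ry(q[1]+q[2])
    w=el+B.apply([o,0,L2]); C=B*Ro.from_euler("z",q[3])*Ry(q[4]); t=w+C.apply([0,0,d])
    return Rz.apply(np.array([sh,el,w,t])), (Rz*C).as_matrix()[:,2]
def res(p): return np.concatenate([np.r_[fk(q,p)[0][3]-x, .02*(fk(q,p)[1]-np.array(R)[:,2])] for q,x,R in L])
s=least_squares(lambda p:np.r_[res(p),1e-3*(p[[1,4]])],[.11,0,.38,.43,0,.2,.22]); P=s.x
if __name__=="__main__":
    print(np.round(P,4),np.abs(s.fun).max())
    for q,x,R in L[-2:]: print(np.round(fk(q,P)[0],3).tolist(),np.round(fk(q,P)[1],3),np.round(np.array(R)[:,2],3))
E
python3 fit.py
```

```text
[5.41, 11.75, 63.24, -2.99, 104.24, -56.64] [0.5293, 0.1435, 0.4434] [[-0.877, 0.48, 0.018], [0.479, 0.876, -0.049], [-0.039, -0.034, -0.999]] [-1.9, -1.4, -0.5] 0.6971129019096848
[0.1108 0.     0.5344 0.4259 0.0602 0.2217 0.3542] 6.019945479251232e-05
[[-0.025, 0.108, 0.222], [-0.089, 0.093, 0.752], [0.327, 0.189, 0.704], [0.45, 0.268, 0.381]] [ 0.347  0.221 -0.911] [ 0.347  0.221 -0.911]
[[-0.01, 0.11, 0.222], [0.098, 0.121, 0.745], [0.523, 0.161, 0.797], [0.529, 0.143, 0.443]] [ 0.018 -0.049 -0.999] [ 0.018 -0.049 -0.999]
```

```bash
cat > to.py <<'E'
import sys
from h import *
from scipy.spatial.transform import Rotation as Ro
def goalR(psi,tilt,yaw=33.3): # tool y at psi about z, then tilt forward towards bin yaw
    p=np.radians(psi); y=np.array([np.cos(p),np.sin(p),0]);z=np.array([0,0,-1.]);R=np.stack([np.cross(y,z),y,z],1)
    b=np.radians(yaw); return (Ro.from_rotvec(np.radians(tilt)*np.array([np.sin(b),-np.cos(b),0]))*Ro.from_matrix(R)).as_matrix()
if __name__=="__main__":
    a=list(map(float,sys.argv[1:])); o=sensors.get_obs()
    R=goalR(a[3],a[4]); rv=(Ro.from_matrix(R)*Ro.from_matrix(o["tcp_rot"]).inv()).as_rotvec()
    print("shift units",np.round((np.array(a[:3])-o["eef_pos"])/.025,2),"rot units",np.round(rv/.15,2),"deg",np.degrees(np.linalg.norm(rv)), np.round(o["eef_pos"],4),"F",np.round(o["ft_force"],1))
E
python3 to.py .558 .051 .056 90 0
```

```text
shift units [  1.15  -3.7  -15.5 ] rot units [0.29 0.2  3.34] deg 28.849824363930896 [0.5293 0.1435 0.4434] F [-1.9 -1.4 -0.5]
```

>>> step_arm([
  {"rx":0.1,"ry":0.07,"rz":1,"jaw":0.4,"x":0.4,"y":-1,"z":-1},
  {"rx":0.1,"ry":0.07,"rz":1,"jaw":0.4,"x":0.35,"y":-1,"z":-1},
  {"rx":0.09,"ry":0.06,"rz":1,"jaw":0.4,"x":0.4,"y":-1,"z":-1},
  {"rx":0,"ry":0,"rz":0.34,"jaw":0.4,"x":0,"y":-0.7,"z":-1},
  {"rx":0,"ry":0,"rz":0,"jaw":0.4,"x":0,"y":0,"z":-1},
])

```text
clock: 4.38
eef_pos: [0.5576, 0.0502, 0.3179]
tcp_rot: [[-1.0, 0.002, 0.001], [0.002, 1.0, 0.001], [-0.001, 0.001, -1.0]]
ft_force: [-2.5, -1.1, -2.3]
width: 0.694
finger_force: 0.0
```

>>> step_arm([
  {"rx":0,"ry":0,"rz":0,"jaw":0.4,"x":0,"y":0,"z":-1},
  {"rx":0,"ry":0,"rz":0,"jaw":0.4,"x":0,"y":0,"z":-1},
  {"rx":0,"ry":0,"rz":0,"jaw":0.4,"x":0,"y":0,"z":-1},
  {"rx":0,"ry":0,"rz":0,"jaw":0.4,"x":0,"y":0,"z":-1},
  {"rx":0,"ry":0,"rz":0,"jaw":0.4,"x":0,"y":0,"z":0},
])

```text
clock: 5.0
eef_pos: [0.5563, 0.0514, 0.217]
tcp_rot: [[-1.0, 0.002, -0.003], [0.002, 1.0, 0.001], [0.003, 0.001, -1.0]]
ft_force: [-1.6, -1.4, -0.3]
width: 0.701
finger_force: 0.0
```

```bash
python3 to.py .558 .051 .056 90 0; python3 - <<'E'
from h import *
T=viewer.capture("top");S=viewer.capture("scene")
cv2.imwrite("pics/g1.png",np.hstack([cv2.resize(S["img"][100:340,220:420,::-1],(400,480)),cv2.resize(T["img"][140:290,250:375,::-1],(400,480))]))
E
```

```text
shift units [ 0.07 -0.02 -6.44] rot units [-0.01 -0.02  0.01] deg 0.19987908897613302 [0.5563 0.0514 0.217 ] F [-1.6 -1.4 -0.3]
```

View pics/g1.png

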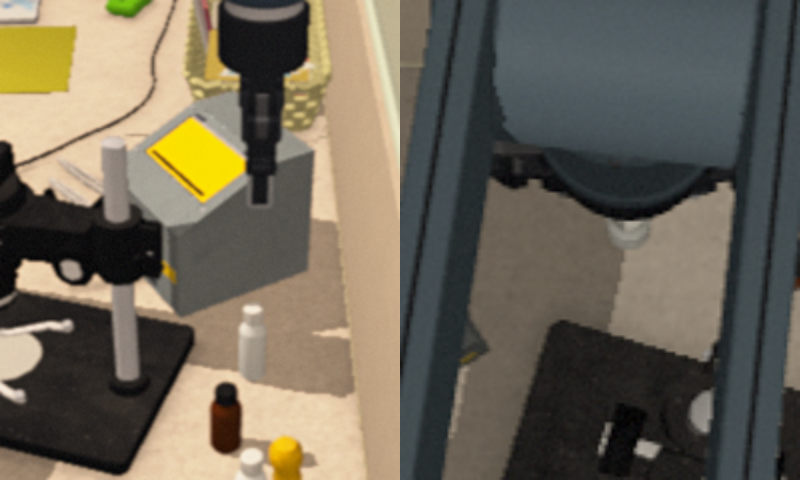

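>>> step_arm([
  {"rx":0,"ry":0,"rz":0,"jaw":0.4,"x":0,"y":0,"z":-1},
  {"rx":0,"ry":0,"rz":0,"jaw":0.4,"x":0,"y":0,"z":-1},
  {"rx":0,"ry":0,"rz":0,"jaw":0.4,"x":0,"y":0,"z":-1},
  {"rx":0,"ry":0,"rz":0,"jaw":0.4,"x":0,"y":0,"z":-1},
  {"rx":0,"ry":0,"rz":0,"jaw":0.4,"x":0,"y":0,"z":-1},
])

```text
clock: 5.72
eef_pos: [0.5596, 0.0499, 0.0948]
tcp_rot: [[-1.0, 0.003, 0.005], [0.003, 1.0, -0.001], [-0.005, -0.001, -1.0]]
ft_force: [-2.6, -1.1, -1.5]
width: 0.702
finger_force: 0.0
```

>>> step_arm([
  {"rx":0,"ry":0,"rz":0,"jaw":0.4,"x":0,"y":0,"z":-0.7},
  {"rx":0,"ry":0,"rz":0,"jaw":0.4,"x":0.07,"y":0,"z":-0.7},
  {"rx":0,"ry":0,"rz":0,"jaw":0.4,"x":0,"y":0,"z":0},
])

```text
clock: 6.1
eef_pos: [0.56, 0.0497, 0.0583]
tcp_rot: [[-1.0, 0.003, 0.001], [0.003, 1.0, -0.001], [-0.001, -0.001, -1.0]]
ft_force: [-2.6, -1.1, -0.0]
width: 0.7
finger_force: 0.0
```

>>> step_arm([
  {"rx":0,"ry":0,"rz":0,"jaw":0,"x":0,"y":0,"z":0},
  {"rx":0,"ry":0,"rz":0,"jaw":-0.5,"x":0,"y":0,"z":0},
  {"rx":0,"ry":0,"rz":0,"jaw":-0.8,"x":0,"y":0,"z":0},
  {"rx":0,"ry":0,"rz":0,"jaw":-0.8,"x":0,"y":0,"z":0},
  {"rx":0,"ry":0,"rz":0,"jaw":-0.8,"x":0,"y":0,"z":0},
], force=30)

```text
clock: 6.72
eef_pos: [0.561, 0.0495, 0.0598]
tcp_rot: [[-1.0, 0.003, 0.005], [0.003, 1.0, -0.002], [-0.005, -0.002, -1.0]]
ft_force: [-2.0, -0.0, 6.3]
width: 0.295
finger_force: 29.6
```

>>> step_arm([
  {"rx":0,"ry":0,"rz":0,"jaw":-0.8,"x":0,"y":0,"z":0.5},
  {"rx":0,"ry":0,"rz":0,"jaw":-0.8,"x":0,"y":0,"z":1},
  {"rx":0,"ry":0,"rz":0,"jaw":-0.8,"x":0,"y":0,"z":1},
  {"rx":0,"ry":0,"rz":0,"jaw":-0.8,"x":-0.2,"y":0.2,"z":1},
  {"rx":0,"ry":0,"rz":0,"jaw":-0.8,"x":-0.2,"y":0.5,"z":1},
])

```text
clock: 7.35
eef_pos: [0.5497, 0.0667, 0.1724]
tcp_rot: [[-1.0, 0.004, 0.002], [0.004, 1.0, -0.002], [-0.002, -0.002, -1.0]]
ft_force: [-1.9, -0.2, -1.4]
width: 0.298
finger_force: 29.5
```

>>> step_arm([
  {"rx":0,"ry":0,"rz":0.5,"jaw":-0.8,"x":-0.3,"y":0.7,"z":1},
  {"rx":0,"ry":0,"rz":0.5,"jaw":-0.8,"x":-0.5,"y":0.7,"z":1},
  {"rx":0,"ry":0,"rz":0.5,"jaw":-0.8,"x":-0.5,"y":1,"z":1},
  {"rx":0,"ry":0,"rz":0.5,"jaw":-0.8,"x":-0.5,"y":1,"z":1},
  {"rx":0,"ry":0,"rz":0.5,"jaw":-0.8,"x":-0.5,"y":1,"z":0.5},
])

```text
clock: 7.98
eef_pos: [0.4924, 0.1777, 0.2858]
tcp_rot: [[-0.931, -0.366, 0.005], [-0.366, 0.931, -0.0], [-0.005, -0.002, -1.0]]
ft_force: [-1.6, -1.0, -0.7]
width: 0.294
finger_force: 29.5
```

```bash
cat > ins.py <<'E'
import sys
from to import *
def tcp(s,foot=.058,up=.004,m=(.4924,.2437,.139),side=0):
    b=np.radians(33.3); c,sn=np.cos(b),np.sin(b)
    d=np.array([.407*c,.407*sn,-.914]); u=np.array([.914*c,.914*sn,.407]); y=np.array([-sn,c,0])
    return np.array(m)+d*(s-foot)+u*up+y*side
if __name__=="__main__":
    s=float(sys.argv[1]); o=sensors.get_obs(); R=goalR(123.3,24)
    rv=(Ro.from_matrix(R)*Ro.from_matrix(o["tcp_rot"]).inv()).as_rotvec()
    e=(tcp(s)-o["eef_pos"]); d=np.array([.407*np.cos(.581),.407*np.sin(.581),-.914])
    print("shift units",np.round(e/.025,2),"rot",np.round(rv/.15,2),"s now",round(s-e@d,4),"pos",np.round(o["eef_pos"],4),"w",round(o["width"],3),"F",np.round(o["ft_force"],1), "F along",round(o["ft_force"]@d,2))
E
python3 ins.py -0.03; python3 - <<'E'
from h import *
for i in range(3):
    P=viewer.capture("scene"); print(np.round(sensors.get_obs()["ft_force"],2))
for r in models.cut_out(P,"vial_1"): print(r["confidence"],r["uv"])
E
```

```text
shift units [-1.07  1.93 -2.59] rot [ 1.28 -2.45  1.36] s now -0.0908 pos [0.4924 0.1777 0.2858] w 0.294 F [-1.6 -1.  -0.7] F along -0.1
[-4.1   1.61 -0.17]
[-1.45 -0.43 -0.78]
[-2.23 -1.23 -1.63]
0.7 [308.5, 141.9]
0.62 [345.9, 345.2]
```

>>> step_arm([
  {"rx":0.32,"ry":-0.61,"rz":0.34,"jaw":-0.8,"x":-0.27,"y":0.5,"z":-0.3},
  {"rx":0.32,"ry":-0.61,"rz":0.34,"jaw":-0.8,"x":-0.27,"y":0.5,"z":-0.7},
  {"rx":0.32,"ry":-0.61,"rz":0.34,"jaw":-0.8,"x":-0.27,"y":0.5,"z":-0.8},
  {"rx":0.32,"ry":-0.61,"rz":0.34,"jaw":-0.8,"x":-0.26,"y":0.43,"z":-0.8},
  {"rx":0,"ry":0,"rz":0,"jaw":-0.8,"x":0,"y":0,"z":0},
])

```text
clock: 8.8
eef_pos: [0.4613, 0.2239, 0.2145]
tcp_rot: [[-0.771, -0.546, 0.329], [-0.5, 0.838, 0.221], [-0.396, 0.006, -0.918]]
ft_force: [-3.0, -0.9, -0.1]
width: 0.294
finger_force: 29.5
```

```bash
python3 ins.py -0.03; python3 - <<'E'
from ins import *
T=viewer.capture("top");S=viewer.capture("scene")
a=S["img"][:,:,::-1].copy()
X=np.stack([tcp(0,0,0),tcp(-.03,0,0),tcp(0,0,0,side=.0655),tcp(0,0,0,side=-.0655),tcp(0,0,.035),tcp(0,0,-.035)])
for p in proj(S,X): cv2.circle(a,tuple(int(v) for v in np.round(p)),1,(255,0,0),-1)
b=T["img"][:,:,::-1].copy()
for p in proj(T,X): cv2.circle(b,tuple(int(v) for v in np.round(p)),1,(255,0,0),-1)
cv2.imwrite("pics/i1.png",np.hstack([cv2.resize(a[80:230,260:385],(400,480),interpolation=2),cv2.resize(b[160:310,140:265],(400,480),interpolation=2)]))
E
```

```text
shift units [0.17 0.09 0.26] rot [ 0.01 -0.09  0.02] s now -0.0259 pos [0.4613 0.2239 0.2145] w 0.294 F [-3.  -0.9 -0.1] F along -1.17
```

View pics/i1.png

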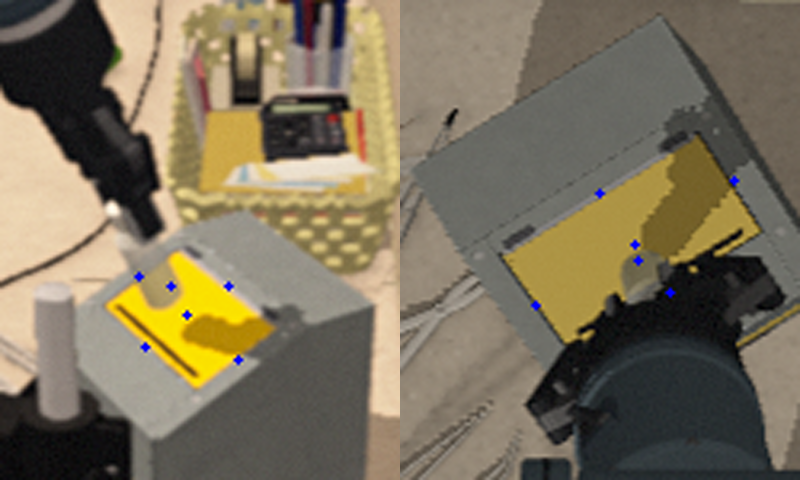

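>>> step_arm([
  {"rx":0.01,"ry":-0.09,"rz":0.02,"jaw":-0.8,"x":0.17,"y":0.09,"z":0.26},
  {"rx":0,"ry":0,"rz":0,"jaw":-0.8,"x":0.2,"y":0.13,"z":-0.55},
  {"rx":0,"ry":0,"rz":0,"jaw":-0.8,"x":0.2,"y":0.13,"z":-0.55},
  {"rx":0,"ry":0,"rz":0,"jaw":-0.8,"x":0.17,"y":0.11,"z":-0.46},
  {"rx":0,"ry":0,"rz":0,"jaw":-0.8,"x":0.17,"y":0.11,"z":-0.46},
])

```text
clock: 9.52
eef_pos: [0.4904, 0.2397, 0.1761]
tcp_rot: [[-0.758, -0.55, 0.351], [-0.502, 0.835, 0.224], [-0.416, -0.006, -0.909]]
ft_force: [-6.8, -3.4, 3.8]
width: 0.296
finger_force: 30.2
```

```bash
python3 ins.py 0.085
```

```text
shift units [ 0.57  0.48 -2.41] rot [-0.01  0.08 -0.01] s now 0.0225 pos [0.4904 0.2397 0.1761] w 0.296 F [-6.8 -3.4  3.8] F along -6.57
```

>>> step_arm([
  {"rx":0,"ry":0.08,"rz":0,"jaw":-0.8,"x":0.14,"y":0.12,"z":-0.6},
  {"rx":0,"ry":0,"rz":0,"jaw":-0.8,"x":0.14,"y":0.12,"z":-0.6},
  {"rx":0,"ry":0,"rz":0,"jaw":-0.8,"x":0.14,"y":0.12,"z":-0.6},
  {"rx":0,"ry":0,"rz":0,"jaw":-0.8,"x":0.15,"y":0.12,"z":-0.6},
  {"rx":0,"ry":0,"rz":0,"jaw":-0.8,"x":0,"y":0,"z":0},
])

```text
clock: 10.15
eef_pos: [0.5023, 0.2514, 0.1133]
tcp_rot: [[-0.765, -0.55, 0.334], [-0.503, 0.835, 0.224], [-0.402, 0.003, -0.916]]
ft_force: [-5.0, -3.1, -4.7]
width: 0.297
finger_force: 29.5
```

```bash
cat > ff.py <<'E'
from ins import *
d=np.array([.34,.2235,-.914]);F=[]
for i in range(5): viewer.capture("top"); F.append(sensors.get_obs()["ft_force"])
F=np.array(F);print("F",np.round(F.mean(0),2),"along",np.round(F@d,1),round((F@d).mean(),2))
E
python3 ff.py; python3 ins.py 0.095
```

```text
F [-4.6  -1.89 -3.85] along [1.3 1.4 2.9 1.2 0.9] 1.53
shift units [ 0.21  0.1  -0.33] rot [-0.01 -0.02 -0.01] s now 0.0851 pos [0.5027 0.2515 0.115 ] w 0.294 F [-4.6 -1.6 -3.1] F along 0.93
```

>>> step_arm([
  {"rx":0,"ry":0,"rz":0,"jaw":-0.8,"x":0.07,"y":0.04,"z":-0.11},
  {"rx":0,"ry":0,"rz":0,"jaw":-0.8,"x":0.07,"y":0.04,"z":-0.11},
  {"rx":0,"ry":0,"rz":0,"jaw":-0.8,"x":0,"y":0,"z":0},
])

```text
clock: 10.78
eef_pos: [0.5071, 0.2535, 0.1099]
tcp_rot: [[-0.764, -0.55, 0.339], [-0.502, 0.835, 0.224], [-0.406, 0.001, -0.914]]
ft_force: [-3.9, -3.6, -0.5]
width: 0.298
finger_force: 29.8
```

```bash
python3 ff.py; python3 ins.py 0.095
```

```text
F [-3.41 -2.75 -0.23] along [-1.5 -2.4 -0.5 -2.  -1.4] -1.56
shift units [ 0.05  0.02 -0.11] rot [-0.01 -0.01 -0.01] s now 0.0919 pos [0.5067 0.2534 0.1096] w 0.295 F [-3.5 -2.3 -0.3] F along -1.4
```

>>> step_arm([
  {"rx":0,"ry":0,"rz":0,"jaw":-0.8,"x":0.04,"y":0.03,"z":-0.11},
  {"rx":0,"ry":0,"rz":0,"jaw":-0.8,"x":0,"y":0,"z":0},
])

```text
clock: 11.28
eef_pos: [0.5072, 0.2542, 0.1062]
tcp_rot: [[-0.764, -0.55, 0.337], [-0.502, 0.835, 0.224], [-0.405, 0.002, -0.914]]
ft_force: [-3.8, -1.4, -1.8]
width: 0.301
finger_force: 29.8
```

```bash
python3 ff.py; python3 ins.py 0.098
```

```text
F [-3.79 -2.77 -1.47] along [-0.7 -0.7 -1.  -0.2 -0.3] -0.57
shift units [ 0.07  0.02 -0.09] rot [-0.01 -0.02 -0.01] s now 0.0952 pos [0.5073 0.2542 0.1064] w 0.294 F [-3.4 -1.8 -1.3] F along -0.34
```

Not tray yet; continue.

>>> step_arm([
  {"rx":0,"ry":0,"rz":0,"jaw":-0.8,"x":0.06,"y":0.03,"z":-0.11},
  {"rx":0,"ry":0,"rz":0,"jaw":-0.8,"x":0,"y":0,"z":0},
])

```text
clock: 11.78
eef_pos: [0.5089, 0.255, 0.1036]
tcp_rot: [[-0.764, -0.55, 0.337], [-0.502, 0.835, 0.224], [-0.405, 0.002, -0.914]]
ft_force: [-3.5, -2.2, -1.9]
width: 0.298
finger_force: 29.8
```

```bash
python3 ff.py; python3 ins.py 0.101
```

```text
F [-3.77 -2.09 -1.93] along [ 0.2  0.  -0.3  0.9 -0.8] 0.02
shift units [ 0.05  0.01 -0.09] rot [-0.01 -0.02 -0.01] s now 0.0983 pos [0.5088 0.2549 0.1037] w 0.293 F [-4.  -1.4 -1. ] F along -0.79
```

>>> step_arm([
  {"rx":0,"ry":0,"rz":0,"jaw":-0.8,"x":0.05,"y":0.02,"z":-0.11},
  {"rx":0,"ry":0,"rz":0,"jaw":-0.8,"x":0,"y":0,"z":0},
])

```text
clock: 12.28
eef_pos: [0.5102, 0.2555, 0.1009]
tcp_rot: [[-0.764, -0.55, 0.337], [-0.502, 0.835, 0.224], [-0.405, 0.002, -0.914]]
ft_force: [-3.4, -2.3, -1.6]
width: 0.293
finger_force: 29.7
```

```bash
python3 ff.py; python3 ins.py 0.104
```

```text
F [-3.81 -2.71 -1.76] along [-0.9 -0.7  0.1  0.1 -0.1] -0.3
shift units [ 0.04  0.02 -0.1 ] rot [-0.01 -0.02 -0.01] s now 0.1013 pos [0.5101 0.2554 0.101 ] w 0.29 F [-4.2 -2.  -2. ] F along -0.07
```

>>> step_arm([
  {"rx":0,"ry":0,"rz":0,"jaw":-0.8,"x":0.05,"y":0.03,"z":-0.11},
  {"rx":0,"ry":0,"rz":0,"jaw":-0.8,"x":0,"y":0,"z":0},
])

```text
clock: 12.78
eef_pos: [0.5115, 0.2563, 0.0982]
tcp_rot: [[-0.764, -0.55, 0.337], [-0.502, 0.835, 0.224], [-0.405, 0.002, -0.914]]
ft_force: [-4.0, -2.2, -2.6]
width: 0.292
finger_force: 29.8
```

```bash
python3 ff.py; python3 ins.py 0.107
```

```text
F [-3.68 -1.77 -2.39] along [ 1.5  0.8 -0.3  1.  -0.3] 0.54
shift units [ 0.03  0.02 -0.1 ] rot [-0.01 -0.02 -0.01] s now 0.1045 pos [0.5114 0.2562 0.0982] w 0.296 F [-4.  -1.8 -1.6] F along -0.31
```

>>> step_arm([
  {"rx":0,"ry":0,"rz":0,"jaw":-0.8,"x":0.05,"y":0.03,"z":-0.11},
  {"rx":0,"ry":0,"rz":0,"jaw":-0.8,"x":0,"y":0,"z":0},
])

```text
clock: 13.28
eef_pos: [0.5129, 0.257, 0.0957]
tcp_rot: [[-0.764, -0.55, 0.338], [-0.502, 0.835, 0.224], [-0.406, 0.002, -0.914]]
ft_force: [-3.5, -3.4, -0.3]
width: 0.297
finger_force: 29.9
```

```bash
python3 ff.py; python3 ins.py 0.110
```

```text
F [-3.75 -2.35 -0.21] along [-1.1 -1.6 -1.5 -1.9 -1.9] -1.61
shift units [ 0.02  0.02 -0.1 ] rot [-0.01 -0.01 -0.01] s now 0.1074 pos [0.5128 0.2569 0.0957] w 0.296 F [-4.6 -2.7 -0.2] F along -1.95
```

>>> step_arm([
  {"rx":0,"ry":0,"rz":0,"jaw":-0.8,"x":0.03,"y":0.02,"z":-0.07},
  {"rx":0,"ry":0,"rz":0,"jaw":-0.8,"x":0,"y":0,"z":0},
])

```text
clock: 13.78
eef_pos: [0.5137, 0.2575, 0.0942]
tcp_rot: [[-0.764, -0.55, 0.338], [-0.502, 0.835, 0.225], [-0.406, 0.002, -0.914]]
ft_force: [-4.7, -2.6, 1.2]
width: 0.293
finger_force: 30.1
```

```bash
python3 ff.py; python3 ins.py 0.110
```

```text
F [-4.3  -3.09  1.51] along [-3.7 -2.8 -3.8 -4.1 -3.3] -3.53
shift units [-0.02 -0.01 -0.04] rot [-0.01 -0.01 -0.01] s now 0.1093 pos [0.5136 0.2575 0.0941] w 0.294 F [-4.3 -3.6  1.1] F along -3.3
```

>>> step_arm([
  {"rx":0,"ry":0,"rz":0,"jaw":-0.2,"x":0,"y":0,"z":0},
  {"rx":0,"ry":0,"rz":0,"jaw":0.2,"x":0,"y":0,"z":0},
  {"rx":0,"ry":0,"rz":0,"jaw":0.5,"x":0,"y":0,"z":0},
  {"rx":0,"ry":0,"rz":0,"jaw":0.5,"x":0,"y":0,"z":0},
  {"rx":0,"ry":0,"rz":0,"jaw":0.5,"x":0,"y":0,"z":0},
])

```text
clock: 14.65
eef_pos: [0.512, 0.2578, 0.093]
tcp_rot: [[-0.765, -0.55, 0.335], [-0.502, 0.835, 0.225], [-0.403, 0.004, -0.915]]
ft_force: [-5.6, -0.7, -2.9]
width: 0.748
finger_force: 1.6
```

```bash
python3 ff.py; python3 ins.py 0.110; python3 - <<'E'
from h import *
S=viewer.capture("scene")
T=viewer.capture("top")
for P in (S,T):
  for r in models.cut_out(P,"vial_1"): print(r["confidence"],r["uv"],r["mask"].sum())
cv2.imwrite("pics/r1.png",np.hstack([cv2.resize(S["img"][80:230,260:385,::-1],(400,480),interpolation=2),cv2.resize(T["img"][160:310,140:265,::-1],(400,480),interpolation=2)]))
E
```

```text
F [-5.95 -0.69 -1.82] along [ 0.2 -0.4 -1.1 -0.3 -1. ] -0.52
shift units [ 0.05 -0.02  0.  ] rot [-0.01 -0.04 -0.01] s now 0.1098 pos [0.512  0.2578 0.093 ] w 0.753 F [-6.5 -1.7 -1.7] F along -1.03
0.91 [346.5, 348.1] 629
0.46 [339.4, 175.2] 106
0.76 [418.5, 213.7] 188
```

View pics/r1.png

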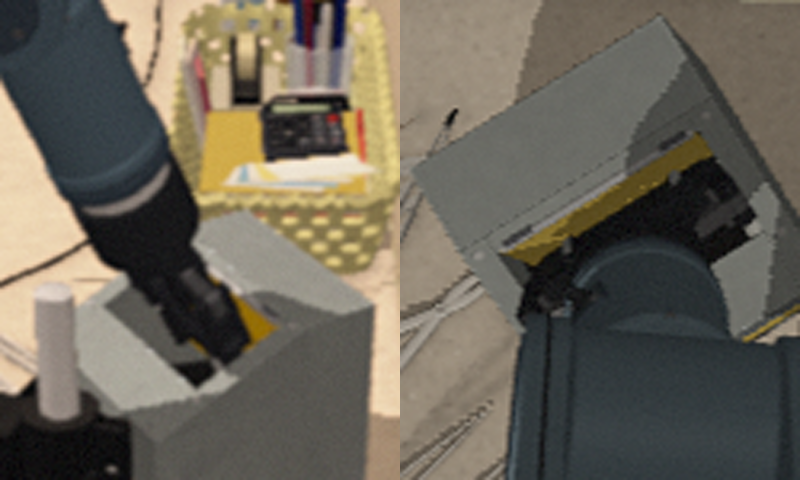

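>>> step_arm([
  {"rx":0,"ry":0,"rz":0,"jaw":0.5,"x":0,"y":0,"z":0},
  {"rx":0,"ry":0,"rz":0,"jaw":0.5,"x":0,"y":0,"z":0},
  {"rx":0,"ry":0,"rz":0,"jaw":0.5,"x":0,"y":0,"z":0},
  {"rx":0,"ry":0,"rz":0,"jaw":0.5,"x":-0.14,"y":-0.09,"z":0.37},
  {"rx":0,"ry":0,"rz":0,"jaw":0.5,"x":-0.14,"y":-0.09,"z":0.37},
])

```text
clock: 15.72
eef_pos: [0.505, 0.2528, 0.1117]
tcp_rot: [[-0.765, -0.55, 0.335], [-0.502, 0.835, 0.224], [-0.403, 0.004, -0.915]]
ft_force: [-5.6, -3.0, -1.8]
width: 0.754
finger_force: 1.7
```

```bash
python3 ins.py 0.110; python3 - <<'E'
from h import *
S=viewer.capture("scene")
T=viewer.capture("top")
for P in (S,T):
  for r in models.cut_out(P,"vial_1"): print(r["confidence"],r["uv"],r["mask"].sum())
cv2.imwrite("pics/r2.png",np.hstack([cv2.resize(S["img"][140:220,280:370,::-1],(450,400),interpolation=2),cv2.resize(T["img"][190:290,170:260,::-1],(350,400),interpolation=2)]))
E
```

```text
shift units [ 0.33  0.18 -0.74] rot [-0.   -0.04 -0.01] s now 0.0892 pos [0.505  0.2528 0.1117] w 0.754 F [-5.6 -3.  -1.8] F along -0.93
0.95 [343.9, 346.5] 610
0.61 [418.5, 212.1] 229
```

View pics/r2.png

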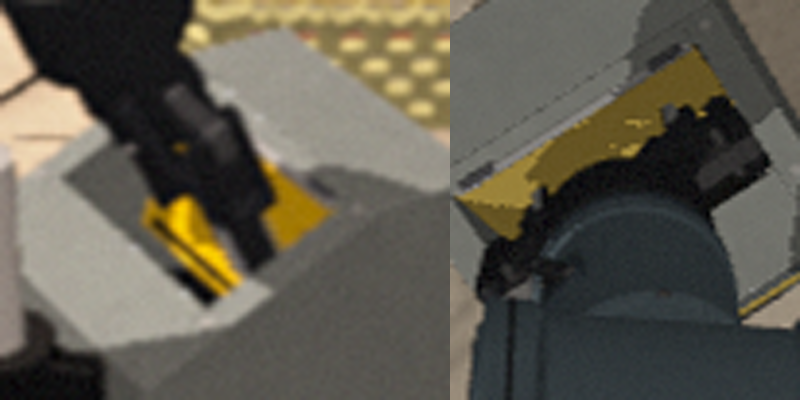

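>>> step_arm([
  {"rx":0,"ry":0,"rz":0,"jaw":0.5,"x":-0.2,"y":-0.13,"z":0.55},
  {"rx":0,"ry":0,"rz":0,"jaw":0.5,"x":-0.34,"y":-0.22,"z":0.91},
  {"rx":0,"ry":0,"rz":0,"jaw":0.5,"x":-0.34,"y":-0.22,"z":0.91},
  {"rx":0,"ry":0,"rz":0,"jaw":0.4,"x":0,"y":-0.5,"z":1},
  {"rx":0,"ry":0,"rz":0,"jaw":0.4,"x":0.3,"y":-1,"z":1},
])

```text
clock: 16.55
eef_pos: [0.492, 0.2014, 0.2238]
tcp_rot: [[-0.762, -0.551, 0.34], [-0.503, 0.834, 0.225], [-0.407, 0.001, -0.913]]
ft_force: [-2.2, -0.9, -0.8]
width: 0.697
finger_force: 0.0
```

```bash
python3 to.py .558 -.147 .3 90 0; python3 - <<'E'
from h import *
S=viewer.capture("scene")
T=viewer.capture("top")
for P in (S,T):
  for t in ("vial_1","amber_bottle","flap"):
    for r in models.cut_out(P,t): print(t,round(r["confidence"],2),r["uv"],r["mask"].sum())
E
```

```text
shift units [  2.64 -13.94   3.05] rot units [-0.82  2.72 -3.83] deg 40.97993113046062 [0.492  0.2014 0.2238] F [-2.2 -0.9 -0.8]
vial_1 0.59 [345.3, 346.7] 620
amber_bottle 0.69 [328.9, 308.0] 518
flap 0.7 [319.8, 177.3] 1161
vial_1 0.67 [420.3, 212.0] 229
amber_bottle 0.51 [373.2, 223.7] 205
flap 0.61 [204.7, 227.6] 1866
```

>>> step_arm([
  {"rx":-0.16,"ry":0.54,"rz":-0.77,"jaw":0.4,"x":0.5,"y":-0.8,"z":0.6},
  {"rx":-0.16,"ry":0.54,"rz":-0.77,"jaw":0.4,"x":0.5,"y":-1,"z":0.6},
  {"rx":-0.16,"ry":0.54,"rz":-0.77,"jaw":0.4,"x":0.5,"y":-1,"z":0.6},
  {"rx":-0.17,"ry":0.55,"rz":-0.76,"jaw":0.4,"x":0.5,"y":-1,"z":0.6},
  {"rx":-0.17,"ry":0.55,"rz":-0.76,"jaw":0.4,"x":0.64,"y":-1,"z":0.6},
])

```text
clock: 17.58
eef_pos: [0.5579, 0.0814, 0.2964]
tcp_rot: [[-1.0, 0.004, -0.006], [0.004, 1.0, -0.001], [0.006, -0.001, -1.0]]
ft_force: [-1.6, -1.0, -0.8]
width: 0.699
finger_force: 0.0
```

>>> step_arm([
  {"rx":0,"ry":0,"rz":0,"jaw":0.4,"x":0,"y":-1,"z":0},
  {"rx":0,"ry":0,"rz":0,"jaw":0.4,"x":0,"y":-1,"z":0},
  {"rx":0,"ry":0,"rz":0,"jaw":0.4,"x":0,"y":-1,"z":0},
  {"rx":0,"ry":0,"rz":0,"jaw":0.4,"x":0,"y":-1,"z":0},
  {"rx":0,"ry":0,"rz":0,"jaw":0.4,"x":0,"y":-1,"z":0},
])

```text
clock: 18.2
eef_pos: [0.5578, -0.0438, 0.2954]
tcp_rot: [[-1.0, 0.001, -0.004], [0.001, 1.0, 0.001], [0.004, 0.001, -1.0]]
ft_force: [-2.6, 0.3, -1.4]
width: 0.698
finger_force: 0.0
```

>>> step_arm([
  {"rx":0,"ry":0,"rz":0,"jaw":0.4,"x":0,"y":-1,"z":0},
  {"rx":0,"ry":0,"rz":0,"jaw":0.4,"x":0,"y":-1,"z":0},
  {"rx":0,"ry":0,"rz":0,"jaw":0.4,"x":0,"y":-1,"z":0},
  {"rx":0,"ry":0,"rz":0,"jaw":0.4,"x":0,"y":-1,"z":0},
  {"rx":0,"ry":0,"rz":0,"jaw":0.4,"x":0,"y":0,"z":-0.5},
])

```text
clock: 18.82
eef_pos: [0.5584, -0.145, 0.2834]
tcp_rot: [[-1.0, 0.003, -0.002], [0.003, 1.0, -0.0], [0.002, -0.0, -1.0]]
ft_force: [-2.7, -0.1, -1.5]
width: 0.696
finger_force: 0.0
```

```bash
python3 to.py .558 -.147 .058 90 0
```

```text
shift units [-0.02 -0.08 -9.02] rot units [ 0.   -0.02  0.02] deg 0.22637030695430432 [ 0.5584 -0.145   0.2834] F [-2.7 -0.1 -1.5]
```

>>> step_arm([
  {"rx":0,"ry":0,"rz":0,"jaw":0.4,"x":0,"y":-0.08,"z":-1},
  {"rx":0,"ry":0,"rz":0,"jaw":0.4,"x":0,"y":0,"z":-1},
  {"rx":0,"ry":0,"rz":0,"jaw":0.4,"x":0,"y":0,"z":-1},
  {"rx":0,"ry":0,"rz":0,"jaw":0.4,"x":0,"y":0,"z":-1},
  {"rx":0,"ry":0,"rz":0,"jaw":0.4,"x":0,"y":0,"z":-1},
])

```text
clock: 19.45
eef_pos: [0.5575, -0.1442, 0.157]
tcp_rot: [[-1.0, 0.001, -0.004], [0.001, 1.0, 0.001], [0.004, 0.001, -1.0]]
ft_force: [-2.7, -1.9, -1.4]
width: 0.7
finger_force: 0.0
```

>>> step_arm([
  {"rx":0,"ry":0,"rz":0,"jaw":0.4,"x":0,"y":0,"z":-1},
  {"rx":0,"ry":0,"rz":0,"jaw":0.4,"x":0,"y":0,"z":-1},
  {"rx":0,"ry":0,"rz":0,"jaw":0.4,"x":0,"y":0,"z":-1},
  {"rx":0,"ry":0,"rz":0,"jaw":0.4,"x":0,"y":0,"z":-1},
  {"rx":0,"ry":0,"rz":0,"jaw":0.4,"x":0,"y":0,"z":0},
])

```text
clock: 20.08
eef_pos: [0.5558, -0.1436, 0.0562]
tcp_rot: [[-1.0, 0.001, -0.008], [0.001, 1.0, 0.003], [0.008, 0.003, -1.0]]
ft_force: [-2.3, -0.5, 0.6]
width: 0.696
finger_force: 0.0
```

>>> step_arm([
  {"rx":0,"ry":0,"rz":0,"jaw":0,"x":0,"y":0,"z":0},
  {"rx":0,"ry":0,"rz":0,"jaw":-0.5,"x":0,"y":0,"z":0},
  {"rx":0,"ry":0,"rz":0,"jaw":-0.8,"x":0,"y":0,"z":0},
  {"rx":0,"ry":0,"rz":0,"jaw":-0.8,"x":0,"y":0,"z":0},
  {"rx":0,"ry":0,"rz":0,"jaw":-0.8,"x":0,"y":0,"z":0},
], force=30)

```text
clock: 20.7
eef_pos: [0.5587, -0.1461, 0.0602]
tcp_rot: [[-1.0, 0.002, -0.0], [0.002, 1.0, -0.001], [0.0, -0.001, -1.0]]
ft_force: [-2.0, -0.6, 5.2]
width: 0.296
finger_force: 29.8
```

Gripped. Lift and return to the bin.

>>> step_arm([
  {"rx":0,"ry":0,"rz":0,"jaw":-0.8,"x":0,"y":0,"z":0.5},
  {"rx":0,"ry":0,"rz":0,"jaw":-0.8,"x":0,"y":0,"z":1},
  {"rx":0,"ry":0,"rz":0,"jaw":-0.8,"x":0,"y":0,"z":1},
  {"rx":0,"ry":0,"rz":0,"jaw":-0.8,"x":0,"y":0,"z":1},
  {"rx":0,"ry":0,"rz":0,"jaw":-0.8,"x":0,"y":0,"z":1},
])

```text
clock: 21.32
eef_pos: [0.5576, -0.1458, 0.1727]
tcp_rot: [[-1.0, 0.002, -0.003], [0.002, 1.0, -0.0], [0.003, -0.0, -1.0]]
ft_force: [-2.0, -0.6, -1.0]
width: 0.296
finger_force: 29.6
```

>>> step_arm([
  {"rx":0,"ry":0,"rz":0,"jaw":-0.8,"x":0,"y":0.2,"z":1},
  {"rx":0,"ry":0,"rz":0,"jaw":-0.8,"x":0,"y":0.5,"z":1},
  {"rx":0,"ry":0,"rz":0,"jaw":-0.8,"x":0,"y":1,"z":1},
  {"rx":0,"ry":0,"rz":0,"jaw":-0.8,"x":0,"y":1,"z":1},
  {"rx":0,"ry":0,"rz":0,"jaw":-0.8,"x":0,"y":1,"z":0.5},
])

```text
clock: 21.95
eef_pos: [0.558, -0.0527, 0.2861]
tcp_rot: [[-1.0, 0.002, -0.001], [0.002, 1.0, -0.001], [0.001, -0.001, -1.0]]
ft_force: [-1.6, -1.0, -1.4]
width: 0.297
finger_force: 29.6
```

>>> step_arm([
  {"rx":0,"ry":0,"rz":0,"jaw":-0.8,"x":0,"y":1,"z":0},
  {"rx":0,"ry":0,"rz":0,"jaw":-0.8,"x":0,"y":1,"z":0},
  {"rx":0,"ry":0,"rz":0,"jaw":-0.8,"x":0,"y":1,"z":0},
  {"rx":0,"ry":0,"rz":0.5,"jaw":-0.8,"x":0,"y":1,"z":0},
  {"rx":0,"ry":0,"rz":0.5,"jaw":-0.8,"x":-0.4,"y":1,"z":0},
])

```text
clock: 22.58
eef_pos: [0.5478, 0.0724, 0.2842]
tcp_rot: [[-0.989, -0.15, -0.003], [-0.15, 0.989, -0.001], [0.003, -0.0, -1.0]]
ft_force: [-2.9, -0.7, -1.2]
width: 0.296
finger_force: 29.6
```

>>> step_arm([
  {"rx":0,"ry":0,"rz":0.5,"jaw":-0.8,"x":-0.5,"y":1,"z":0},
  {"rx":0,"ry":0,"rz":0.5,"jaw":-0.8,"x":-0.6,"y":1,"z":0},
  {"rx":0,"ry":0,"rz":0.5,"jaw":-0.8,"x":-0.6,"y":1,"z":0},
  {"rx":0,"ry":0,"rz":0,"jaw":-0.8,"x":-0.6,"y":0.6,"z":0},
])

```text
clock: 23.08
eef_pos: [0.4895, 0.1626, 0.2843]
tcp_rot: [[-0.931, -0.365, -0.003], [-0.365, 0.931, -0.001], [0.003, -0.0, -1.0]]
ft_force: [-2.0, -1.8, -2.1]
width: 0.295
finger_force: 29.6
```

```bash
python3 ins.py -0.03
```

```text
shift units [-0.96  2.54 -2.53] rot [ 1.29 -2.5   1.36] s now -0.0938 pos [0.4895 0.1626 0.2843] w 0.295 F [-2.  -1.8 -2.1] F along 0.81
```

>>> step_arm([
  {"rx":0.32,"ry":-0.63,"rz":0.34,"jaw":-0.8,"x":-0.24,"y":0.65,"z":-0.3},
  {"rx":0.32,"ry":-0.63,"rz":0.34,"jaw":-0.8,"x":-0.24,"y":0.65,"z":-0.7},
  {"rx":0.32,"ry":-0.62,"rz":0.34,"jaw":-0.8,"x":-0.24,"y":0.65,"z":-0.7},
  {"rx":0.32,"ry":-0.62,"rz":0.34,"jaw":-0.8,"x":-0.24,"y":0.59,"z":-0.8},
  {"rx":0,"ry":0,"rz":0,"jaw":-0.8,"x":0,"y":0,"z":0},
])

```text
clock: 23.7
eef_pos: [0.4617, 0.2248, 0.2183]
tcp_rot: [[-0.768, -0.547, 0.334], [-0.501, 0.837, 0.221], [-0.4, 0.003, -0.916]]
ft_force: [-2.2, -0.6, -0.4]
width: 0.295
finger_force: 29.6
```

```bash
python3 ins.py -0.03;python3 ins.py 0.03
```

```text
shift units [0.15 0.05 0.11] rot [ 0.01 -0.05  0.01] s now -0.0291 pos [0.4617 0.2248 0.2183] w 0.295 F [-2.2 -0.6 -0.4] F along -0.46
shift units [ 0.97  0.59 -2.08] rot [ 0.01 -0.05  0.01] s now -0.0292 pos [0.4617 0.2248 0.2183] w 0.295 F [-2.2 -0.6 -0.4] F along -0.46
```

>>> step_arm([
  {"rx":0.01,"ry":-0.05,"rz":0.01,"jaw":-0.8,"x":0.15,"y":0.05,"z":0.11},
  {"rx":0,"ry":0,"rz":0,"jaw":-0.8,"x":0.2,"y":0.13,"z":-0.55},
  {"rx":0,"ry":0,"rz":0,"jaw":-0.8,"x":0.2,"y":0.13,"z":-0.55},
  {"rx":0,"ry":0,"rz":0,"jaw":-0.8,"x":0.2,"y":0.13,"z":-0.55},
  {"rx":0,"ry":0,"rz":0,"jaw":-0.8,"x":0.2,"y":0.13,"z":-0.55},
])

```text
clock: 24.32
eef_pos: [0.4924, 0.2395, 0.1709]
tcp_rot: [[-0.76, -0.549, 0.349], [-0.501, 0.836, 0.223], [-0.415, -0.006, -0.91]]
ft_force: [-6.4, -2.4, 3.1]
width: 0.298
finger_force: 30.2
```

```bash
python3 ins.py 0.06; python3 ins.py .085
```

```text
shift units [ 0.15  0.26 -1.28] rot [0.   0.07 0.  ] s now 0.0279 pos [0.4924 0.2395 0.1709] w 0.298 F [-6.4 -2.4  3.1] F along -5.5
shift units [ 0.49  0.49 -2.2 ] rot [0.   0.07 0.  ] s now 0.0279 pos [0.4924 0.2395 0.1709] w 0.298 F [-6.4 -2.4  3.1] F along -5.5
```

>>> step_arm([
  {"rx":0,"ry":0.04,"rz":0,"jaw":-0.8,"x":0.1,"y":0.12,"z":-0.5},
  {"rx":0,"ry":0,"rz":0,"jaw":-0.8,"x":0.12,"y":0.12,"z":-0.5},
  {"rx":0,"ry":0,"rz":0,"jaw":-0.8,"x":0.12,"y":0.12,"z":-0.5},
  {"rx":0,"ry":0,"rz":0,"jaw":-0.8,"x":0.12,"y":0.1,"z":-0.5},
])

```text
clock: 24.82
eef_pos: [0.5028, 0.2511, 0.1192]
tcp_rot: [[-0.763, -0.549, 0.342], [-0.502, 0.836, 0.223], [-0.408, -0.001, -0.913]]
ft_force: [-4.1, -2.5, -1.1]
width: 0.292
finger_force: 29.8
```

```bash
python3 ff.py; python3 ins.py 0.09
```

```text
F [-3.49 -3.12 -3.34] along [1.3 1.  0.4 1.2 1.9] 1.17
shift units [ 0.2   0.08 -0.3 ] rot [ 0.  0. -0.] s now 0.081 pos [0.5013 0.2509 0.1189] w 0.293 F [-3.8 -2.3 -4.1] F along 1.88
```

>>> step_arm([
  {"rx":0,"ry":0,"rz":0,"jaw":-0.8,"x":0.07,"y":0.03,"z":-0.11},
  {"rx":0,"ry":0,"rz":0,"jaw":-0.8,"x":0.07,"y":0.03,"z":-0.11},
  {"rx":0,"ry":0,"rz":0,"jaw":-0.8,"x":0.07,"y":0.03,"z":-0.11},
  {"rx":0,"ry":0,"rz":0,"jaw":-0.8,"x":0,"y":0,"z":0},
])

```text
clock: 25.58
eef_pos: [0.5071, 0.2532, 0.111]
tcp_rot: [[-0.763, -0.549, 0.341], [-0.502, 0.836, 0.223], [-0.408, -0.001, -0.913]]
ft_force: [-3.4, -3.0, -0.6]
width: 0.296
finger_force: 29.8
```

```bash
python3 ff.py; python3 ins.py 0.098
```

```text
F [-3.88 -2.85 -1.5 ] along [ 0.1 -0.  -1.7 -1.  -0.3] -0.59
shift units [ 0.08  0.06 -0.28] rot [ 0.    0.01 -0.  ] s now 0.0905 pos [0.5069 0.2531 0.1111] w 0.294 F [-3.2 -2.3 -1.4] F along -0.31
```

>>> step_arm([
  {"rx":0,"ry":0,"rz":0,"jaw":-0.8,"x":0.05,"y":0.04,"z":-0.15},
  {"rx":0,"ry":0,"rz":0,"jaw":-0.8,"x":0,"y":0,"z":0},
])

```text
clock: 26.08
eef_pos: [0.508, 0.2542, 0.107]
tcp_rot: [[-0.763, -0.549, 0.341], [-0.502, 0.836, 0.223], [-0.407, -0.001, -0.913]]
ft_force: [-3.4, -2.6, -1.1]
width: 0.293
finger_force: 29.8
```

```bash
python3 ff.py; python3 ins.py 0.1
```

```text
F [-3.31 -2.41 -1.74] along [ 0.1  0.1 -0.8  0.3 -0. ] -0.07
shift units [ 0.07  0.04 -0.2 ] rot [ 0.    0.01 -0.  ] s now 0.0947 pos [0.508  0.2542 0.1072] w 0.298 F [-3.8 -2.  -1.9] F along -0.01
```

>>> step_arm([
  {"rx":0,"ry":0,"rz":0,"jaw":-0.8,"x":0.06,"y":0.04,"z":-0.16},
  {"rx":0,"ry":0,"rz":0,"jaw":-0.8,"x":0,"y":0,"z":0},
])

```text
clock: 26.58
eef_pos: [0.5096, 0.2552, 0.103]
tcp_rot: [[-0.763, -0.549, 0.341], [-0.502, 0.836, 0.223], [-0.408, -0.001, -0.913]]
ft_force: [-4.9, -2.4, -2.0]
width: 0.3
finger_force: 29.7
```

```bash
python3 ff.py; python3 ins.py 0.105
```

```text
F [-4.09 -2.86 -2.06] along [-0.2 -0.1 -0.4  0.3 -0.3] -0.15
shift units [ 0.08  0.04 -0.22] rot [ 0.    0.01 -0.  ] s now 0.0991 pos [0.5095 0.2552 0.1032] w 0.293 F [-4.4 -2.8 -1.9] F along -0.35
```

>>> step_arm([
  {"rx":0,"ry":0,"rz":0,"jaw":-0.8,"x":0.06,"y":0.04,"z":-0.18},
  {"rx":0,"ry":0,"rz":0,"jaw":-0.8,"x":0,"y":0,"z":0},
])

```text
clock: 27.08
eef_pos: [0.5111, 0.2562, 0.0985]
tcp_rot: [[-0.763, -0.549, 0.341], [-0.502, 0.836, 0.223], [-0.407, -0.001, -0.913]]
ft_force: [-3.0, -1.9, -2.5]
width: 0.299
finger_force: 29.6
```

```bash
python3 ff.py; python3 ins.py 0.1085
```

```text
F [-3.46 -2.76 -2.93] along [0.2 1.1 0.8 0.9 1.5] 0.89
shift units [ 0.06  0.03 -0.17] rot [ 0.    0.01 -0.  ] s now 0.1039 pos [0.511  0.2562 0.0987] w 0.295 F [-3.  -2.7 -3.4] F along 1.46
```

>>> step_arm([
  {"rx":0,"ry":0,"rz":0,"jaw":-0.8,"x":0.06,"y":0.03,"z":-0.16},
  {"rx":0,"ry":0,"rz":0,"jaw":-0.8,"x":0,"y":0,"z":0},
])

```text
clock: 27.58
eef_pos: [0.513, 0.257, 0.0951]
tcp_rot: [[-0.763, -0.549, 0.342], [-0.502, 0.836, 0.223], [-0.408, -0.001, -0.913]]
ft_force: [-3.7, -2.7, -1.4]
width: 0.295
finger_force: 29.8
```

```bash
python3 ff.py; python3 ins.py 0.109
```

```text
F [-3.85 -2.8  -0.33] along [-2.  -1.5 -0.8 -2.2 -1.7] -1.64
shift units [-0.    0.01 -0.04] rot [-0.    0.01 -0.  ] s now 0.108 pos [0.5129 0.2569 0.0951] w 0.298 F [-3.7 -2.2 -0. ] F along -1.71
```

Same signature as before; a little further to confirm.

>>> step_arm([
  {"rx":0,"ry":0,"rz":0,"jaw":-0.8,"x":0.03,"y":0.02,"z":-0.07},
  {"rx":0,"ry":0,"rz":0,"jaw":-0.8,"x":0,"y":0,"z":0},
])

```text
clock: 28.08
eef_pos: [0.5138, 0.2575, 0.0935]
tcp_rot: [[-0.762, -0.549, 0.342], [-0.502, 0.836, 0.224], [-0.409, -0.001, -0.913]]
ft_force: [-4.7, -2.7, 2.0]
width: 0.295
finger_force: 30.1
```

```bash
python3 ff.py; python3 ins.py 0.110
```

```text
F [-4.64 -3.13  1.55] along [-3.4 -3.7 -5.  -3.1 -3.2] -3.69
shift units [-0.02 -0.01 -0.02] rot [-0.    0.02 -0.  ] s now 0.1099 pos [0.5137 0.2575 0.0935] w 0.295 F [-4.4 -3.4  1.1] F along -3.25
```

Pressing at about 4 N. Release, wait, then withdraw part way.

>>> step_arm([
  {"rx":0,"ry":0,"rz":0,"jaw":-0.2,"x":0,"y":0,"z":0},
  {"rx":0,"ry":0,"rz":0,"jaw":0.2,"x":0,"y":0,"z":0},
  {"rx":0,"ry":0,"rz":0,"jaw":0.5,"x":0,"y":0,"z":0},
  {"rx":0,"ry":0,"rz":0,"jaw":0.5,"x":0,"y":0,"z":0},
  {"rx":0,"ry":0,"rz":0,"jaw":0.5,"x":0,"y":0,"z":0},
])

```text
clock: 28.95
eef_pos: [0.512, 0.2578, 0.0923]
tcp_rot: [[-0.764, -0.55, 0.339], [-0.502, 0.835, 0.224], [-0.406, 0.001, -0.914]]
ft_force: [-6.5, -0.6, -0.3]
width: 0.749
finger_force: 1.6
```

>>> step_arm([
  {"rx":0,"ry":0,"rz":0,"jaw":0.5,"x":0,"y":0,"z":0},
  {"rx":0,"ry":0,"rz":0,"jaw":0.5,"x":0,"y":0,"z":0},
  {"rx":0,"ry":0,"rz":0,"jaw":0.5,"x":0,"y":0,"z":0},
  {"rx":0,"ry":0,"rz":0,"jaw":0.5,"x":0,"y":0,"z":0},
  {"rx":0,"ry":0,"rz":0,"jaw":0.5,"x":0,"y":0,"z":0},
])

```text
clock: 29.58
eef_pos: [0.512, 0.2578, 0.0923]
tcp_rot: [[-0.764, -0.55, 0.339], [-0.502, 0.835, 0.224], [-0.406, 0.001, -0.914]]
ft_force: [-5.1, -0.3, -2.1]
width: 0.751
finger_force: 1.6
```

>>> step_arm([
  {"rx":0,"ry":0,"rz":0,"jaw":0.5,"x":0,"y":0,"z":0},
  {"rx":0,"ry":0,"rz":0,"jaw":0.5,"x":0,"y":0,"z":0},
  {"rx":0,"ry":0,"rz":0,"jaw":0.5,"x":0,"y":0,"z":0},
  {"rx":0,"ry":0,"rz":0,"jaw":0.5,"x":-0.14,"y":-0.09,"z":0.37},
  {"rx":0,"ry":0,"rz":0,"jaw":0.5,"x":-0.14,"y":-0.09,"z":0.37},
])

```text
clock: 30.2
eef_pos: [0.5051, 0.2529, 0.111]
tcp_rot: [[-0.764, -0.549, 0.339], [-0.502, 0.836, 0.223], [-0.406, 0.001, -0.914]]
ft_force: [-4.9, -2.9, -1.5]
width: 0.748
finger_force: 1.6
```

```bash
python3 ff.py; python3 - <<'E'
from h import *
S=viewer.capture("scene")
T=viewer.capture("top")
for P in (S,T):
  for r in models.cut_out(P,"vial_1"): print(r["confidence"],r["uv"],r["mask"].sum())
E
```

```text
F [-6.35 -1.54  0.11] along [-1.4 -2.6 -3.4 -2.7 -2.9] -2.6
0.28 [318.8, 198.6] 53
0.42 [240.3, 234.6] 35
```

>>> step_arm([
  {"rx":0,"ry":0,"rz":0,"jaw":0.5,"x":-0.2,"y":-0.13,"z":0.55},
  {"rx":0,"ry":0,"rz":0,"jaw":0.5,"x":-0.34,"y":-0.22,"z":0.91},
  {"rx":0,"ry":0,"rz":0,"jaw":0.5,"x":-0.34,"y":-0.22,"z":0.91},
  {"rx":0,"ry":0,"rz":0,"jaw":0.5,"x":-0.5,"y":0.5,"z":1},
  {"rx":0,"ry":0,"rz":0,"jaw":0.5,"x":-1,"y":1,"z":1},
])

```text
clock: 31.28
eef_pos: [0.4481, 0.2759, 0.2233]
tcp_rot: [[-0.763, -0.547, 0.345], [-0.499, 0.837, 0.223], [-0.411, -0.002, -0.912]]
ft_force: [-1.8, -0.2, -1.2]
width: 0.749
finger_force: 0.0
```

>>> step_arm([
  {"rx":0,"ry":0,"rz":0,"jaw":0.5,"x":-1,"y":1,"z":0.5},
  {"rx":0,"ry":0,"rz":0,"jaw":0.5,"x":-1,"y":1,"z":0.5},
  {"rx":0,"ry":0,"rz":0,"jaw":0.5,"x":-0.5,"y":0.5,"z":0},
  {"rx":0,"ry":0,"rz":0,"jaw":0.5,"x":0,"y":0,"z":0},
  {"rx":0,"ry":0,"rz":0,"jaw":0.5,"x":0,"y":0,"z":0},
])

```text
clock: 31.9
eef_pos: [0.3849, 0.3386, 0.2465]
tcp_rot: [[-0.762, -0.549, 0.343], [-0.502, 0.836, 0.224], [-0.409, -0.001, -0.912]]
ft_force: [-2.2, -0.4, -0.8]
width: 0.747
finger_force: 0.0
```

```bash
python3 - <<'E'
from h import *
S=viewer.capture("scene")
T=viewer.capture("top")
for P in (S,T):
  for t in ("vial_1","amber_bottle","flap"):
    for r in models.cut_out(P,t): print(t,round(r["confidence"],2),r["uv"],r["mask"].sum())
cv2.imwrite("pics/fin.png",np.hstack([cv2.resize(S["img"][140:340,240:400,::-1],(400,500),interpolation=2),cv2.resize(T["img"][150:320,140:276,::-1],(400,500),interpolation=2)]))
E
```

```text
vial_1 0.44 [331.5, 310.4] 477
amber_bottle 0.75 [332.1, 307.1] 507
flap 0.66 [317.8, 176.2] 1115
amber_bottle 0.76 [371.6, 225.0] 200
flap 0.87 [211.8, 233.6] 2711
```

View pics/fin.png

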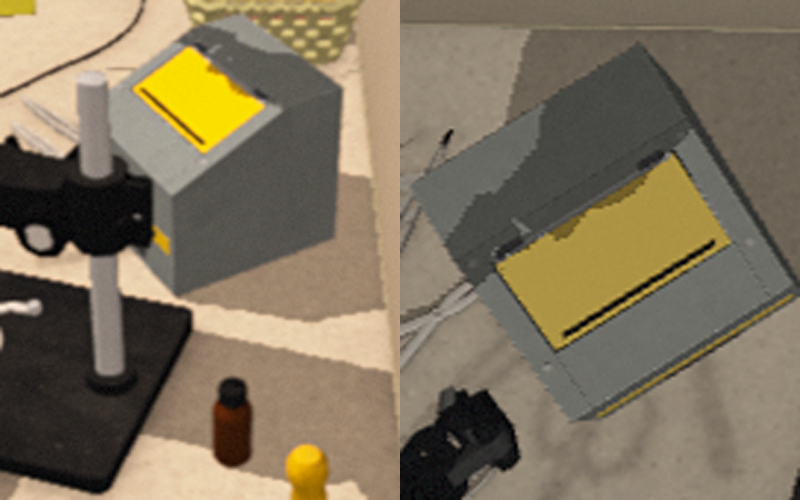

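The picture shows the flap shut flush (top crop, centre about (612,250)), no vial left on the bench, and the amber bottle standing where it was (scene crop (232,425)).

```bash
python3 -c "
from h import *
print(manip.finish_job())"
```

```text
the job is handed in; nothing more can be done
None
```

Both vials were pressed to about 4 N on the tray, let go inside the bin and are out of sight, the flap is shut, the amber bottle stands where it was, and the job is handed in at about 32 s (no verdict was returned).

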